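# Dispense one eraser and push it onto the yellow card

### The arm

A 6-joint arm with a two-finger parallel gripper is mounted at the origin on the work surface. World frame = base frame: x ahead of the robot, y to its left, z up, the work surface at z = 0. Lengths are in m, angles in rad, forces in N, time in s.
With the tool pointing down it reaches from about 0.375 to 0.975 m from the base axis. Payload 3.8 kg.
Tool frame: the origin (TCP) lies on the front face of the gripper's body, between the roots of the fingers; the fingertips stand 73 mm ahead of it and the grasp point (between the pads) lies 54 mm ahead of it; z points along the fingers, y is the direction in which the jaws open and shut (so a half turn about z gives the same grasp; the last joint's range is limited). The gripper opens to 85 mm and grips with 20 to 120 N. Pads are 22 mm wide; open, the fingers measure 114 mm over their backs; the gripper's body (76 mm by 85 mm) begins 54 mm behind the grasp point. The pads swing forward as they close: fully open they stand 13 mm farther back than shut.
Start: joints at [-1.379, 0.264, 1.604, -0, 1.274, -0.037], TCP at [0.153, -0.657, 0.304] pointing down, gripper open.
Joint ranges: [-2.63, 2.63], [-0.94, 2.18], [0.31, 2.57], [-1.31, 4.45], [0, 2.66], [-2.55, 2.55]. Speed limits (rad/s): [2.57, 2.57, 3.14, 3.14, 3.14, 3.14].

### API

Orientations are given as a unit quaternion [w, x, y, z].
In Python, from bench import robot gives the robot as it stands.
- The arm moves only by the tool send_rows, never from a script. Its argument "deltas" is one flat list of numbers, 5 for each row, row after row: the shift along the world's x, y, z in m, then the turn about the world's z in rad, then the finger opening in m, from 0 to 0.0854. A call has 1 to 20 rows; each row shifts and turns the commanded pose from where the row before left it; what a row does not reach is not made up. A row lasts 1/12 s, in which the tool goes at most 41.7 mm and 7.16 degrees, less where a joint would pass 70% of its speed; a pose out of reach is approached as far as the arm can. A call is refused whole if a number of a shift passes 0.0417 or a number of a turn 0.125, either way. A call with a gripper value outside its range is refused whole. The fingers move at their own pace and stop on an object; the grip force is fixed at half the most. Time passes only in rows, so rows that do not move let the fingers close. It gives the time, the measured TCP pose, the force and the opening at its end, in the units of the state.
- robot.read_state(): the state, without advancing time (a new reading comes with each control period).
- robot.get_image(name): name is "scene" or "top"; returns a dict with "color" (400x640x3 uint8, red, green, blue), "vfov" (degrees; the focal length in pixels is half the picture's height over the tangent of half this angle, whatever the lens; pixels are square), "cx", "cy" (the principal point, pixels), "k1" (the pictures are not rectified: a ray, as slopes to the right and down, at radius r is drawn at 1 + k1 r^2 times it, then the intrinsics apply), "R" (3x3) and "t" (3): a world point X has camera coordinates R X + t. Camera axes: x right, y down, z forward; pixel columns grow to the right and rows downward; lengths in m; the calibration is good to about 2 mm. A picture is of the moment at which its call begins. There is no depth.
- robot.close_job(): hands the job in, once; it reports no verdict.
The state is a dict: "t": time; "joint_pos": joint angles; "joint_vel": joint speeds; "tau": joint torques, N m; "position": TCP position; "eef_rot": TCP orientation; "wrist_force": force on the tool from outside, world axes, zero at the start; "ft_torque": the same for the moment, N m; "gripper_width": opening from 0.0 (shut) to 1.0 (fully open).
Only numpy, scipy, OpenCV 4.12 (cv2) and the standard library are available. Lean on these libraries where they do the work, as an engineer would, in place of code of your own. Each camera call takes 0.05 s, during which the arm holds its last target. There are 200 camera calls.

### The job

Press the red plunger of the eraser dispenser all the way down once and let it spring back up, so that a single white eraser slides out of the slot. Then push that eraser across the desk with a fingertip until it lies wholly on the round yellow card, leaving the other erasers inside the dispenser. Do not pick the eraser up, and do not disturb the canister, the bottle or the paper box.

Things in the scene. Friction and masses are not known exactly. Their poses are not given: they have to be found in the camera images.
- dispenser: Eraser dispenser fixed to the desk, yaw within 0.4 rad. Origin on the desk under the centre of its clear magazine; +x points out of the outlet (away from the robot), +y to its left. Magazine: x -20 to +22 mm, 43 mm wide, 50 mm tall, open on top, three stacked erasers inside. Behind it a blue housing: x -92 to -18 mm, 50 mm wide, 50 mm tall, with a grey collar under the plunger up to 56 mm.
- outlet (a point): Middle of the outlet slot at desk level, on the outer face of the magazine's front wall, 22 mm in front (+x) of the dispenser's origin; the slot is 17 mm high. The pressed plunger drives a flat blade out of it that pushes the lowest eraser straight out onto the desk, its centre about 35 mm past this point (farther if pressed fast).
- plunger_top (a point): Centre of the top of the red round plunger cap, 36 mm across, 10 mm thick, above the blue housing 55 mm behind (-x) the dispenser's origin, 102 mm over the desk when up, 68 mm when fully down. Pressed straight down; its spring resists with 3 N at first and 5 N at the bottom, plus about 1 N for driving out the eraser and a little for damping (12 N per m/s).
- plunger (a joint): Plunger travel in m: 0 fully up, 0.034 fully down. It rises by itself when let go; the blade moves 1.67 times as far, out and back with it. The next eraser then drops down ready, so a second press would eject that one.
- eraser_1: The lowest eraser in the magazine, the one that comes out: white rigid square block 32 x 32 mm, 14 mm thick, about 15 g, lying flat. Origin at the centre of its underside, z up; its sides are parallel to x and y. It slides directly on the desk.
- eraser_2: The second eraser, same make, at first lying on the first one; origin at the centre of its underside. It must stay in the magazine.
- eraser_3: The third eraser, same make, on top of the second; origin at the centre of its underside. It must stay in the magazine.
- yellow_card: Target: round yellow card 120 mm across, lying flat on the desk and stuck to it, less than 1 mm thick, so that the eraser slides onto it without a step. Origin at its centre on the desk. It lies obliquely in front of the dispenser, on its left or on its right, centre some 110 to 145 mm to the side of the dispenser's x axis.
- green_card: Round green card of the same size on the other side: not the target. Origin at its centre. The hand may pass over it.
- canister: Yellow canister with coloured bands and lid, 72 mm across, 146 mm tall, standing loose behind and beside the dispenser; origin at the centre of its base. Leave alone.
- glue_bottle: Amber bottle with orange label and black cap, 56 mm across, 120 mm tall, standing loose on the dispenser's other side; origin at the centre of its base. Leave alone.
- paper_box: White flat carton with a pink band, 100 (its x) x 60 (its y) x 30 mm tall, loose on the desk beyond one of the cards; origin at the centre of its underside. Leave alone.
Mind the look-alikes: they are no part of the job. What is meant by the dispenser is not green or purple, and is the smaller of those in its own colour.

How it is judged:
On the way, in this order (a step that is already met when the one before it is completed fails the run):
1. the plunger is pressed home and the first eraser has come out of the slot (value of joint plunger above 0.03 m and x of eraser_1 in the frame of dispenser above 0.045 m), for 0.02 s.
2. the plunger is let go and back up (value of joint plunger below 0.003 m), for 0.1 s.
3. the eraser lies wholly on the yellow card (horizontal distance between eraser_1 and yellow_card below 0.042 m and height (world z) of eraser_1 below 0.004 m and angle between eraser_1's own z axis and vertical below 0.1 rad), for 0.1 s.
At the end, for the whole second after the job is handed in: The first eraser lies flat and still on the desk with its centre within 42 mm of the centre of the yellow card (wholly on it), the plunger is up (within 3 mm), and the second and third erasers are still in the magazine (within 8 mm of its centre line) (all of step 3 and linear speed of eraser_1 below 0.02 m/s and value of joint plunger below 0.003 m and x of eraser_2 in the frame of dispenser between -0.008 and 0.008 m and y of eraser_2 in the frame of dispenser between -0.008 and 0.008 m and x of eraser_3 in the frame of dispenser between -0.008 and 0.008 m and y of eraser_3 in the frame of dispenser between -0.008 and 0.008 m); the robot touches nothing.
It fails at once if a second eraser is driven out of the dispenser (x of any of eraser_2, eraser_3 in the frame of dispenser above 0.01 m).
It fails at once if the eraser is lifted off the desk (more than 15 mm) (height (world z) of eraser_1 above 0.015 m).
It fails at once if an eraser is taken out of the top of the magazine (height (world z) of eraser_2 above 0.029 m or height (world z) of eraser_3 above 0.043 m).
It fails at once if the canister, the bottle or the paper box is moved by more than 15 mm (distance of any of canister, glue_bottle, paper_box from where it was at the start of the episode above 0.015 m).
It also fails if it takes over 48 s, if anything falls off the work surface, if the arm or the gripper's body presses on something with over 40 N, if the wrist force passes 120 N, or if a joint passes its speed limit or range.

## Working session

There is one attempt and no reset: what is moved stays moved. The work goes in short steps, Python scripts to look and compute and a tool call to move; the robot and the scene stay as the last step left them, time stands still between calls to the robot, and variables do not carry over. Pictures are saved under pics/ and viewed, about 8 in all and at most 12, crops included, and the job is handed in when it is done.

Besides the shell and the picture viewer there is one more tool, called after "Call:" by a JSON object that holds its "api" and its "payload". send_rows: Moves the arm, as the interface text tells. Its arguments: {"type":"object","properties":{"deltas":{"type":"array","items":{"type":"number"}}},"required":["deltas"]}

```bash
mkdir -p pics; cat > h.py <<'E'
import numpy as np, cv2
from bench import robot
def cam(n,f=None):
    d=robot.get_image(n)
    if f: cv2.imwrite('pics/'+f,d['color'][:,:,::-1])
    return d
def fpx(d): return 200/np.tan(np.radians(d['vfov'])/2)
def ray(d,u,v):
    f=fpx(d); a=np.array([(u-d['cx'])/f,(v-d['cy'])/f]); b=a.copy()
    for _ in range(30): b=a/(1+d['k1']*(b@b))
    R=np.array(d['R']);return -R.T@np.array(d['t']), R.T@np.array([b[0],b[1],1])
def onz(d,u,v,z=0):
    o,r=ray(d,u,v); return o+r*(z-o[2])/r[2]
def proj(d,X):
    c=np.array(d['R'])@np.array(X)+np.array(d['t']); s=c[:2]/c[2]; s=s*(1+d['k1']*(s@s))
    return s*fpx(d)+[d['cx'],d['cy']]
def tri(d1,p1,d2,p2):
    o1,r1=ray(d1,*p1);o2,r2=ray(d2,*p2)
    k=np.linalg.lstsq(np.c_[r1,-r2],o2-o1,rcond=None)[0]
    a,b=o1+k[0]*r1,o2+k[1]*r2
    return (a+b)/2,np.linalg.norm(a-b)
E
python3 - <<'E'
from h import *
for n in('scene','top'):
    d=cam(n,n+'0.png'); o=-np.array(d['R']).T@d['t']; print(n,d['vfov'],d['k1'],o.round(3),np.round(d['R'],2).tolist())
print(robot.read_state())
E
```

```text
scene 45.029384827823776 0.04757128249651137 [1.319 0.005 0.787] [[0.08, 1.0, 0.0], [0.71, -0.06, -0.71], [-0.7, 0.06, -0.71]]
top 46.52972883623364 -0.0004525320277969191 [0.485 0.099 0.975] [[0.0, -1.0, -0.0], [-0.99, -0.0, -0.14], [0.14, 0.0, -0.99]]
{'t': 0.1, 'joint_pos': array([-1.37889966e+00,  2.64693559e-01,  1.60526601e+00, -1.85325382e-05,
        1.27368971e+00, -3.68806043e-02]), 'joint_vel': array([-3.84892136e-04, -2.03510216e-03, -3.18979118e-03,  1.76366448e-03,
       -1.86287430e-06,  7.23515661e-04]), 'tau': array([ 9.56102740e-04, -5.16706574e+01, -3.68589413e+01, -2.12366035e-05,
        6.30435461e-03,  1.86400757e-05]), 'position': array([ 0.15298781, -0.65689893,  0.30266033]), 'eef_rot': array([-1.02453914e-03,  9.93463915e-01,  1.14141983e-01, -8.84535809e-05]), 'wrist_force': array([-0.78475581,  1.13239685, -0.95427365]), 'ft_torque': array([ 0.0285091 ,  0.04138606, -0.00443586]), 'gripper_width': 1.0048140361093458}
```

View pics/scene0.png

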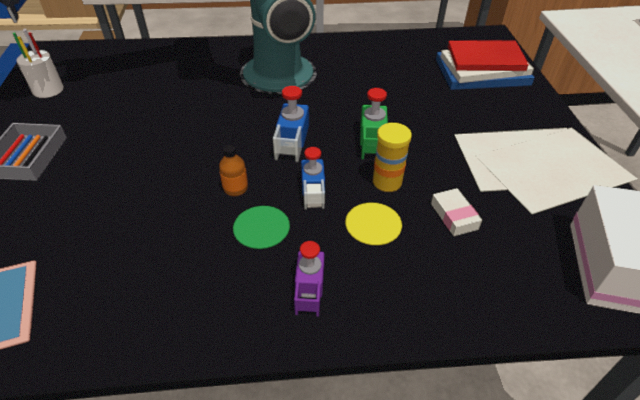

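View pics/top0.png

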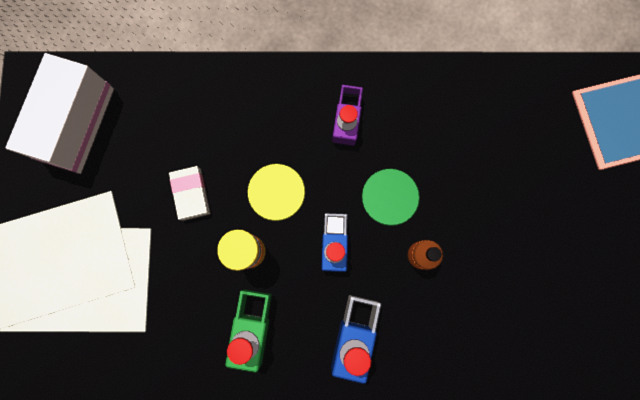

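Two blue candidates. The larger one is at scene (291,125) / top (357,340), with an empty magazine. The smaller one is at scene (313,178) / top (335,243), holding white erasers between the two cards. Green (scene 375,125) and purple (scene 310,275) are ruled out by the text. The smaller blue one fits, so I'll confirm it with a crop and measure it.

```bash
python3 - <<'E'
from h import *
s=cam('scene');t=cam('top')
def blobs(d,f,box):
    c=d['color'].astype(int); x0,y0,x1,y1=box
    m=np.zeros(c.shape[:2],np.uint8); m[y0:y1,x0:x1]=f(c[...,0],c[...,1],c[...,2])[y0:y1,x0:x1]
    n,l,st,ce=cv2.connectedComponentsWithStats(m); k=1+np.argmax(st[1:,4])
    print(st[k],ce[k].round(1)); return (l==k).astype(np.uint8),ce[k]
red=lambda r,g,b:(r>120)&(g<70)&(b<70)
ms,ps=blobs(s,red,(295,140,330,172)); mt,pt=blobs(t,red,(318,235,352,270))
# fit cap top disc: project the circle at height z in top view
print('red tri',tri(s,ps,t,pt), 'top@.102',onz(t,*pt,.102),'@.097',onz(t,*pt,.097))
yel=lambda r,g,b:(r>150)&(g>150)&(b<110)
grn=lambda r,g,b:(g>100)&(r<80)
for nm,f,bs,bt in(('yel',yel,(330,195,415,255),(240,155,312,225)),('grn',grn,(225,200,298,255),(355,160,428,230))):
    m1,p1=blobs(s,f,bs);m2,p2=blobs(t,f,bt)
    def mean(d,m):
        v,u=np.nonzero(m); P=np.array([onz(d,a,b) for a,b in zip(u,v)]); return P.mean(0), np.ptp(P,axis=0)
    print(nm,mean(s,m1),mean(t,m2))
blu=lambda r,g,b:(b>110)&(r<70)
m,p=blobs(t,blu,(315,205,355,275)); print(cv2.minAreaRect(cv2.findNonZero(m)))
wh=lambda r,g,b:(r>150)&(g>150)&(b>150)
m,p=blobs(t,wh,(315,205,355,250)); r=cv2.minAreaRect(cv2.findNonZero(m)); print(r); print([onz(t,*q,.042).round(4).tolist() for q in cv2.boxPoints(r)],onz(t,*p,.042))
for n,q in(('paper',(188,192)),('bottlecap',(434,255)),('canlid',(238,250))): print(n,onz(t,*q,{'paper':.03,'bottlecap':.12,'canlid':.146}[n]))
a=cv2.resize(t['color'][200:280,300:380],(400,400),interpolation=3);b=cv2.resize(s['color'][140:220,270:350],(400,400),interpolation=3)
cv2.imwrite('pics/crop1.png',np.hstack([a,b])[:,:,::-1])
E
```

```text
[305 147  16  13 163] [312.5 152.6]
[327 243  18  18 254] [335.4 251.8]
red tri (array([0.50588469, 0.06655047, 0.09736549]), np.float64(0.00040151147002138646)) top@.102 [0.5057971  0.06692061 0.102     ] @.097 [0.50591381 0.06673685 0.097     ]
[ 346  203   56   42 1829] [373.3 223.4]
[ 248  164   57   56 2496] [275.6 191.6]
yel (array([ 6.37082869e-01,  1.88235558e-01, -7.28413138e-19]), array([1.19478199e-01, 1.19624794e-01, 2.22044605e-16])) (array([6.35035339e-01, 1.89343252e-01, 4.89280980e-19]), array([1.18064577e-01, 1.19117629e-01, 2.22044605e-16]))
[ 233  206   57   43 1876] [260.9 226.7]
[ 362  169   57   56 1777] [396.1 194.7]
grn (array([ 6.27054752e-01, -5.47446900e-02, -1.77540995e-19]), array([1.20526377e-01, 1.20320348e-01, 2.22044605e-16])) (array([ 6.28367778e-01, -6.58223959e-02,  4.99819032e-19]), array([1.17608928e-01, 1.18808922e-01, 2.22044605e-16]))
[322 234  25  37 494] [333.9 252.2]
((334.0, 252.0), (36.0, 24.0), 90.0)
[325 214  22  21 351] [335.  223.6]
((335.5, 224.0), (21.0, 20.0), 0.0)
[[0.5425, 0.0854, 0.042], [0.5828, 0.0853, 0.042], [0.5828, 0.043, 0.042], [0.5426, 0.0433, 0.042]] [0.56347793 0.06517339 0.042     ]
paper [0.62944132 0.36691877 0.03      ]
bottlecap [ 0.49962786 -0.11210774  0.12      ]
canlid [0.50777859 0.241195   0.146     ]
```

View pics/crop1.png

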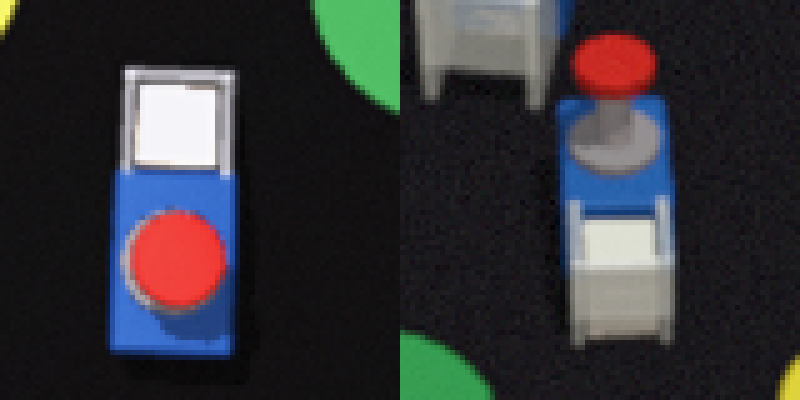

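The crop confirms it: a small blue housing, a red cap at top (335,252), white erasers in the magazine at top (335,224). The cap centre is (0.506, 0.0665, about 0.10), the magazine is about (0.563, 0.065), and the yaw is near 0. The yellow card is at (0.636, 0.189), on the left. The spacing and heights agree with the text. Moving now with the gripper shut.

Call:
{"api": "send_rows", "payload": {"deltas": [0.016,0.033,0,-0.0115,0,0.016,0.033,0,-0.0115,0,0.016,0.033,0,-0.0115,0,0.016,0.033,0,-0.0115,0,0.016,0.033,0,-0.0115,0,0.016,0.033,0,-0.0115,0,0.016,0.033,0,-0.0115,0,0.016,0.033,0,-0.0115,0,0.016,0.033,0,-0.0115,0,0.016,0.033,0,-0.0115,0,0.016,0.033,0,-0.0115,0,0.016,0.033,0,-0.0115,0,0.016,0.033,0,-0.0115,0,0.016,0.033,0,-0.0115,0,0.016,0.033,0,-0.0115,0,0.016,0.033,0,-0.0115,0,0.016,0.033,0,-0.0115,0,0.016,0.033,0,-0.0115,0,0.016,0.033,0,-0.0115,0,0.016,0.033,0,-0.0115,0]}}

```text
t: 1.87
position: [0.4734, 0.0045, 0.304]
eef_rot: [0.0, 1.0, -0.001, 0.0]
wrist_force: [0.0, -0.3, -0.7]
gripper_width: 0.0
```

Call:
{"api": "send_rows", "payload": {"deltas": [0.011,0.021,0,0,0,0.011,0.021,0,0,0,0.0106,0.02,-0.02,0,0,0,0,-0.035,0,0,0,0,-0.035,0,0,0,0,-0.024,0,0,0,0,0,0,0]}}

```text
t: 2.45
position: [0.5013, 0.0645, 0.1837]
eef_rot: [0.0, 1.0, -0.0, -0.006]
wrist_force: [-2.1, -0.4, 0.2]
gripper_width: -0.0
```

```bash
python3 - <<'E'
from h import *
s=robot.read_state();print(s['position'],s['wrist_force'])
d=cam('scene');cv2.imwrite('pics/s2.png',cv2.resize(d['color'][110:260,220:420],(800,600),interpolation=3)[:,:,::-1])
E
```

```text
[0.50129866 0.06452561 0.18372006] [-2.05946808 -0.38126522  0.18071249]
```

View pics/s2.png

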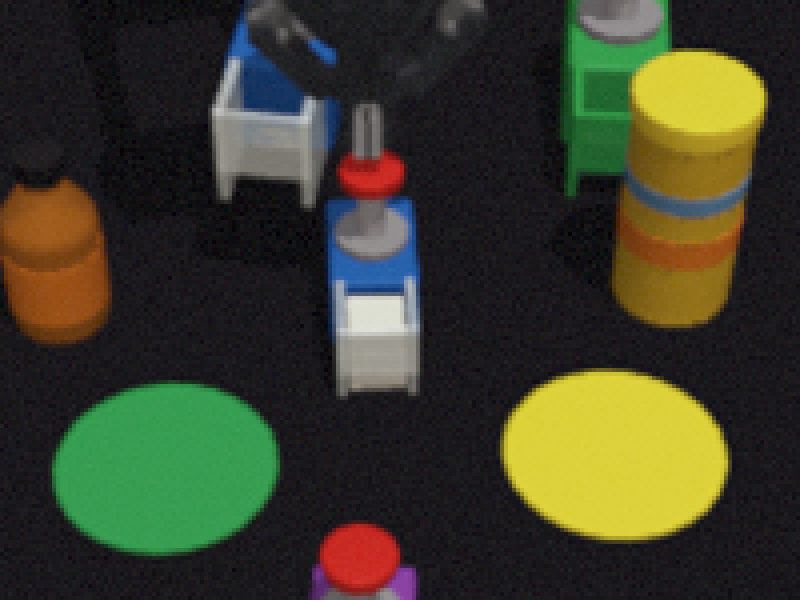

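The shut fingertips are just above the red cap (crop 367,160), about centred. Settling, then pressing slowly.

Call:
{"api": "send_rows", "payload": {"deltas": [0,0,0,0,0,0,0,0,0,0]}}

```text
t: 2.67
position: [0.5073, 0.0646, 0.1922]
eef_rot: [-0.0, 1.0, -0.001, 0.002]
wrist_force: [0.2, 0.3, 0.4]
gripper_width: -0.001
```

Call:
{"api": "send_rows", "payload": {"deltas": [0,0.001,-0.005,0,0,0,0.001,-0.005,0,0,0,0,-0.005,0,0,0,0,-0.005,0,0,0,0,-0.005,0,0,0,0,-0.005,0,0,0,0,-0.005,0,0,0,0,-0.005,0,0,0,0,-0.005,0,0,0,0,-0.004,0,0,0,0,0,0,0,0,0,0,0,0]}}

```text
t: 3.67
position: [0.5064, 0.0667, 0.141]
eef_rot: [-0.0, 1.0, -0.001, 0.001]
wrist_force: [1.1, 0.6, 4.0]
gripper_width: 0.002
```

Call:
{"api": "send_rows", "payload": {"deltas": [0,0,-0.001,0,0,0,0,-0.001,0,0,0,0,0,0,0]}}

```text
t: 3.92
position: [0.5065, 0.0667, 0.1405]
eef_rot: [-0.0, 1.0, -0.001, 0.001]
wrist_force: [-5.0, 0.8, 14.8]
gripper_width: 0.003
```

```bash
python3 - <<'E'
from h import *
s=robot.read_state();print(s['position'],s['wrist_force'])
d=cam('scene');cv2.imwrite('pics/s3.png',cv2.resize(d['color'][110:260,220:420],(800,600),interpolation=3)[:,:,::-1])
E
```

```text
[0.50652938 0.06672137 0.1405313 ] [-5.03943049  0.78437656 14.76620931]
```

View pics/s3.png

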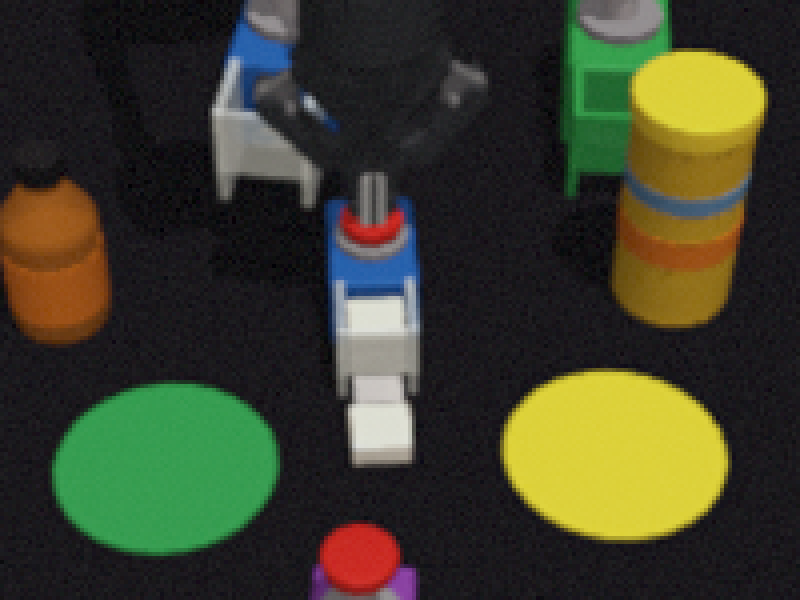

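The plunger is home (force rose to 14.8 N) and the eraser is out at crop (380,430). Releasing and moving to the right of it.

Call:
{"api": "send_rows", "payload": {"deltas": [0,0,0.006,0,0,0,0,0.01,0,0,0,0,0.015,0,0,0,0,0.02,0,0,0,0,0.02,0,0,0,0,0.01,0,0,0.01,-0.01,0,0,0,0.02,-0.02,0,0,0,0.02,-0.02,0,0,0,0.02,-0.02,0,0,0,0.02,-0.02,0,0,0,0.015,-0.015,0,0,0,0.008,-0.01,0,0,0,0,0,0,0,0,0,0,0,0,0]}}

```text
t: 5.22
position: [0.618, -0.0489, 0.2184]
eef_rot: [-0.0, 1.0, -0.001, -0.001]
wrist_force: [0.3, 0.5, 1.0]
gripper_width: 0.0
```

```bash
cat > m.py <<'E'
from h import *
import sys
from scipy.optimize import minimize
print(robot.read_state()['position'],robot.read_state()['wrist_force'])
d=cam('scene');t=cam('top')
cv2.imwrite('pics/'+sys.argv[1],np.hstack([cv2.resize(x,(400,400),interpolation=3) for x in(d['color'][150:250,300:400],t['color'][160:260,250:350])])[:,:,::-1])
E
python3 m.py c4.png
```

```text
[ 0.61803918 -0.04889572  0.2184058 ] [0.27800269 0.45992657 0.97655888]
```

View pics/c4.png

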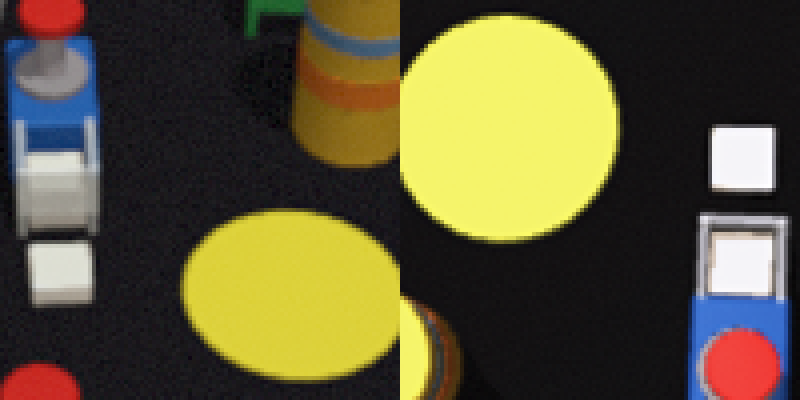

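Plunger up, with one eraser out at top (335.75,199.5) / scene (315.2,216.8) and two still inside.

```bash
python3 - <<'E'
from h import *
s=cam('scene');t=cam('top')
c=t['color'].astype(int); m=np.zeros(c.shape[:2],np.uint8); m[185:212,322:350]=(c.min(2)>150)[185:212,322:350]
v,u=np.nonzero(m); p=(u.mean(),v.mean()); print(p,u.min(),u.max(),v.min(),v.max(),onz(t,*p,.014))
print(onz(s,315.2,216.8,.014),tri(s,(315.2,216.8),t,p))
print(cv2.minAreaRect(cv2.findNonZero(m)))
E
```

```text
(np.float64(335.0616740088106), np.float64(199.00881057268722)) 328 343 192 207 [0.61714778 0.06387369 0.014     ]
[0.62111448 0.0630284  0.014     ] (array([0.61765532, 0.06352388, 0.01013859]), np.float64(0.0004194342362981627))
((335.5, 199.5), (15.0, 15.0), 0.0)
```

Call:
{"api": "send_rows", "payload": {"deltas": [0,0.01,-0.02,0,0,0,0.01,-0.03,0,0,0,0,-0.03,0,0,0,0,-0.025,0,0,0,0,-0.015,0,0,0,0,-0.008,0,0,0,0,-0.005,0,0,0,0,-0.003,0,0,0,0,0,0,0,0,0,0,0,0]}}

```text
t: 6.25
position: [0.6196, -0.0284, 0.0852]
eef_rot: [0.0, 1.0, -0.001, 0.001]
wrist_force: [-0.1, -0.1, 0.3]
gripper_width: 0.001
```

Call:
{"api": "send_rows", "payload": {"deltas": [-0.001,0.005,-0.004,0,0,0,0.01,-0.001,0,0,0,0.01,0,0,0,0,0.01,0,0,0,0,0.008,0,0,0,0,0.008,0,0,0,0,0.008,0,0,0,0,0.008,0,0,0,0.0005,0.008,0,0,0,0.0005,0.008,0,0,0,0.0005,0.008,0,0,0,0.0005,0.008,0,0,0,0.0005,0.008,0,0,0,0.0005,0.008,0,0,0,0.0005,0.008,0,0,0,0.0005,0.008,0,0,0,0.0005,0.006,0,0,0,0.0005,0.004,0,0,0,0,0.002,0,0,0,0,0,0,0,0]}}

```text
t: 7.92
position: [0.6227, 0.115, 0.0789]
eef_rot: [-0.0, 1.0, -0.0, -0.0]
wrist_force: [-0.1, -0.2, 0.3]
gripper_width: -0.003
```

```bash
sed -i 's/d\[.color.\]\[150:250,300:400\]/d["color"][160:260,310:410]/' m.py; python3 m.py c5.png
```

```text
[0.62270592 0.11504776 0.07885021] [-0.07548627 -0.21922365  0.26737548]
```

View pics/c5.png

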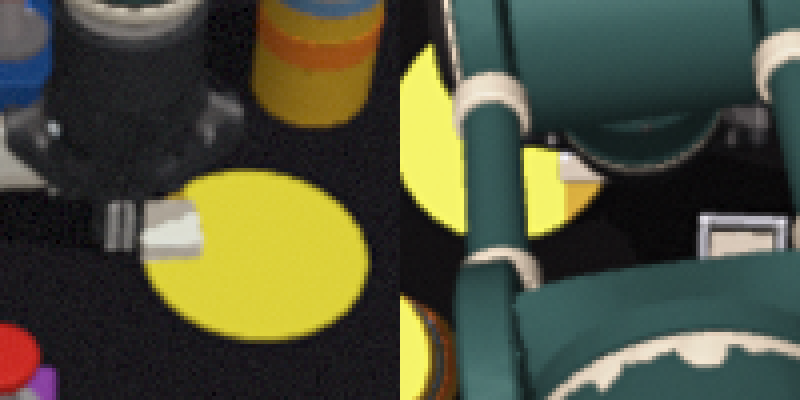

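The eraser sits squarely against the finger at the card's edge (crop 172,225), centre y about 0.139. About 48 mm more is needed.

Call:
{"api": "send_rows", "payload": {"deltas": [0.0003,0.004,0,0,0,0.0005,0.007,0,0,0,0.0005,0.007,0,0,0,0.0005,0.007,0,0,0,0.0005,0.007,0,0,0,0.0005,0.006,0,0,0,0,0.004,0,0,0,0,0.003,0,0,0,0,0.002,0,0,0,0,0,0,0,0,0,-0.004,0,0,0,0,-0.01,0,0,0,0,-0.015,0,0,0,0,-0.01,0.02,0,0,0,-0.02,0.03,0,0,0,-0.03,0.03,0,0,0,-0.035,0.03,0,0,0,-0.035,0.02,0,0,0,-0.035,0,0,0,0,0,0,0,0]}}

```text
t: 9.68
position: [0.6263, -0.036, 0.2083]
eef_rot: [0.002, 1.0, -0.003, 0.002]
wrist_force: [-0.1, 0.1, -0.2]
gripper_width: 0.0
```

```bash
python3 m.py c6.png; python3 - <<'E'
from h import *
t=cam('top');c=t['color'].astype(int); m=np.zeros(c.shape[:2],np.uint8); m[165:218,250:302]=(c.min(2)>150)[165:218,250:302]
v,u=np.nonzero(m); print(len(u),u.mean(),v.mean(),onz(t,u.mean(),v.mean(),.014))
E
```

```text
[ 0.62632366 -0.03597413  0.20833447] [-0.09763899  0.09839276 -0.18891874]
253 274.4703557312253 195.52964426877472 [0.62445372 0.19037623 0.014     ]
```

View pics/c6.png

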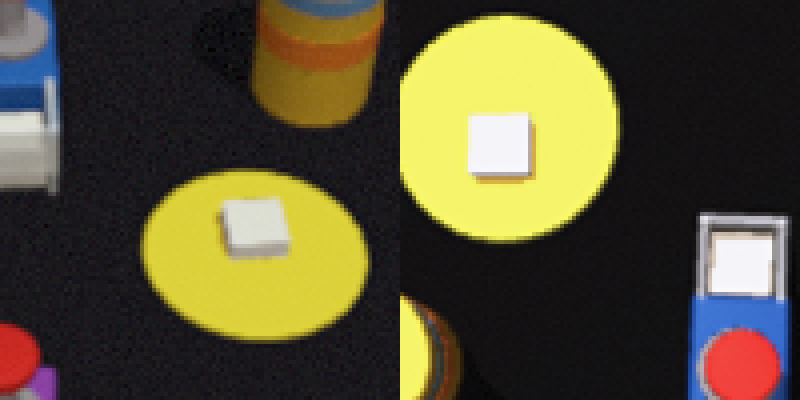

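The eraser lies wholly on the yellow card (top crop 500,145), about 12 mm from its centre. The plunger is up, the other erasers are in the magazine, and the gripper is clear.

```bash
python3 -c "
from bench import robot
print(robot.close_job())"
```

```text
the job is handed in; nothing more can be done
None
```

The job is done and handed in; the interface gives no verdict. I pressed the smaller blue dispenser's plunger fully down once with the shut fingertips and released it. Then I pushed the single ejected eraser along the desk onto the yellow card and drew the hand clear.

**Final checks (last pictures, at about 9.7 s):**
- **Eraser:** it lies flat and wholly on the card. Its measured centre is (0.624, 0.190), and the card centre is (0.636, 0.189). That is about 12 mm off, against the 42 mm limit.
- **Dispenser:** the plunger is up again, and the magazine still shows erasers in place.
- **Robot:** the gripper is about 135 mm above the desk, with wrist force near zero.
- **Loose objects:** the canister looked unmoved in the final crops. I didn't re-measure it, and the final crops didn't cover the bottle or the paper box. The hand stayed clear of all three.

**Disagreements:**
- **Ejected eraser height:** triangulating its top from two views gave 10 mm instead of 14 mm. The scene-view point was picked by eye, so I took its position mainly from the top view.
- **Green card:** its two views differed by 11 mm in y because the blobs included other pixels. It wasn't used.

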